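# Free and half-draw the guide pin of the boring jig

## Robot

A 7-joint arm with a two-finger parallel gripper is mounted at the origin on the work surface. World frame = base frame: x ahead of the robot, y to its left, z up, the work surface at z = 0. Lengths are in m, angles in degrees, forces in N, time in s.
With the tool pointing down it reaches from about 0.4 to 0.925 m from the base axis. Payload 4.1 kg.
Tool frame: the origin (TCP) lies at the very end of the fingers, on their centre line; the grasp point (between the pads) lies 19 mm behind it; z points along the fingers, y is the line along which they close (so a half turn about z gives the same grasp; the last joint's range is limited). The gripper opens to 85 mm and grips with 20 to 120 N. Pads are 22 mm wide; open, the fingers measure 114 mm over their backs; the gripper's body (76 mm by 85 mm) begins 54 mm behind the grasp point. The pads swing forward as they close: fully open they stand 13 mm farther back than shut.
Start: joints at [58.442, 22.827, 2.584, 88.041, -1.071, 69.15, -2.905], TCP at [0.284, -0.585, 0.231] pointing down, gripper open.
Joint ranges: [-161.44, 161.44], [-28.35, 127.94], [-78.24, 83.42], [0, 140.83], [-78.03, 258.03], [13.02, 114.36], [-168.23, 168.23]. Speed limits (degrees/s): [147.25, 147.25, 180, 180, 180, 180, 180].

## Interface

Orientations are given as [roll, pitch, yaw] about the fixed x, y, z axes, in that order (R = Rz(yaw) Ry(pitch) Rx(roll)).
In Python, from plant import * gives the robot as it stands.
- The arm moves only by the tool arm_command, never from a script. Its argument "steps" is a list of rows, each an object with "dp": the shift along the world's x, y, z in cm, a list of three; "spin": the turn about the world's z in degrees; "claw": the finger opening in cm, from 0 to 8.54. In form: [{"dp": [tx, ty, tz], "spin": spin, "claw": claw}, ...]. A call has 1 to 10 rows; each row is the pose to reach, as a shift and turn from the pose commanded when the call began; what a row does not reach only later rows make up. A row lasts 1/8 s, in which the tool goes at most 62.5 mm and 10.7 degrees, less where a joint would pass 70% of its speed; a pose out of reach is approached as far as the arm can. A call with a gripper value outside its range is refused whole. The fingers move at their own pace and stop on an object; the grip force is fixed at half the most. Time passes only in rows, so rows that repeat a pose let the fingers close. It gives the time, the measured TCP pose, the force, the opening and the grip force at its end, in the units of the state.
- sense(): the state, without advancing time (a new reading comes with each control period).
- camera(name): name is "side" or "top"; returns a dict with "frame" (420x560x3 uint8, red, green, blue), "fx", "fy", "cx", "cy" (pixels), "D" ([k1, k2, p1, p2, k3] as OpenCV has them; the pictures are not rectified), "R" (3x3) and "t" (3): a world point X has camera coordinates R X + t. Camera axes: x right, y down, z forward; pixel columns grow to the right and rows downward; lengths in m; the calibration is good to about 2 mm. A picture is of the moment at which its call begins. There is no depth.
- sign_off(): hands the job in; it is judged then, once.
The state is a dict: "clock": time; "joints": joint angles; "joint_vel": joint speeds; "effort": joint torques, N m; "ee_pos": TCP position; "tool_rot": TCP orientation; "wrist_force": force on the tool from outside, world axes, zero at the start; "moment": the same for the moment, N m; "grip_width": opening from 0.0 (shut) to 1.0 (fully open); "finger_force": force on a finger pad.
Only numpy, scipy, OpenCV 4.12 (cv2) and the standard library are available. Lean on these libraries where they do the work, as an engineer would, in place of code of your own. Each camera call takes 0.05 s, during which the arm holds its last target. There are 200 camera calls.

## Task

Slide the steel keeper plate straight up out of the slots of the boring jig and stand it in the narrow wooden trough, letting go of it there. Then take the guide pin by its wooden knob, draw it gently straight up 40 mm, so that it is about half out and still in its bore, and finish holding it there; the robot does not let go at the end. Leave the copper tin, the key lever and the awl where they lie.

Things in the scene. Friction and masses are not known exactly. Their poses are not given: they have to be found in the camera images.
- jig: Brass boring jig, screwed down: block 44 (x) x 140 (y) x 90 mm high on a 90 x 145 x 8 mm foot. Origin: centre of underside, z up. On its flat top (deck, 90 mm up) stand two posts, 23 mm in x, |y| 40 to 65.5 mm, tops 130 mm up; their facing slots, 7 mm wide (x), are open at the top and run down to the deck.
- jig_bore (a point): Centre of the mouth of the jig's vertical blind bore, midway on the deck (90 mm up, on the jig's z axis); axes as the jig's. Bore 17 mm wide, 80 mm deep.
- keeper_mid (a point): Centre of the loose keeper: upright steel plate 5 mm thick (x), 110 wide (y), 94 high, 0.2 to 0.4 kg, set like the jig. Wooden grip bar along its top edge 10 (x) x 70 (y) x 20 mm high, centre 37 mm above this point. Lower edge: central notch 40 wide, 46 high, astride the knob. Its legs stand on the deck in the slots, 1 mm play; it is clear after rising 40 mm.
- pin_knob (a point): Centre of the guide pin's turned wooden knob, 26 mm in diameter, 42 mm high, z up. It rests on the deck, 4 mm below the keeper's notch. Below it a fixed steel shank 16 mm in diameter, 78 mm long, all in the bore (0.5 mm play all round). Loose, 0.15 to 0.3 kg; drops back if let go. A dark ring round the shank, 36 to 39 mm below the knob, is just out of the bore when drawn 40 mm.
- trough: Narrow open wooden trough, screwed down left or right of the jig. Origin: centre of underside, z up. Inside 26 mm (x) x 136 mm (y), floor 8 mm up, rim 66 mm up, walls 8 mm; foot 80 (x) x 152 (y) x 8 mm. The keeper stands in it lengthwise (along y) on its legs, leaning a little when let go.
- tin: Bystander: round copper tin, 88 mm in diameter, 60 mm high, origin at the centre of its underside; on the other side of the jig from the trough.
- key_lever: Bystander: beech piano key lever 22 x 240 x 26 mm lying along its own y axis beyond the jig, origin at the centre of its underside.
- awl: Bystander: bone-handled awl about 150 mm long and 17 mm thick, lying along its own x axis, tip to +x, at the left; origin on its underside.

How it is judged:
By the outcome, as a careful person would: the job done as asked, in the order asked, and still so for the second after the job is handed in, while the arm keeps its last pose, push and grip.
It also fails if it takes over 56 s, if anything falls off the work surface, if the arm or the gripper's body presses on something with over 40 N, if the wrist force passes 120 N, or if a joint passes its speed limit or range.

## Working session

There is one attempt and no reset: what is moved stays moved. The work goes in short steps, Python scripts to look and compute and a tool call to move; the robot and the scene stay as the last step left them, time stands still between calls to the robot, and variables do not carry over. Pictures are saved under pics/ and viewed, at most 10 in all, crops included, and the job is handed in when it is done.

Besides the shell and the picture viewer there is one more tool, called after "Emit:" as name(argument=value, ...), one argument or row to a line, values as JSON. arm_command: Moves the arm, as the interface text tells. Its arguments: {"type":"object","properties":{"steps":{"type":"array","items":{"type":"object","properties":{"dp":{"type":"array","items":{"type":"number"}},"spin":{"type":"number"},"claw":{"type":"number"}}}}},"required":["steps"]}

```bash
mkdir -p pics
cat > h.py <<'E'
from plant import *
import numpy as np, cv2
def K(c): return np.array([[c['fx'],0,c['cx']],[0,c['fy'],c['cy']],[0,0,1.]])
def ray(c,uv,z):
    p=cv2.undistortPoints(np.array([[uv]],float),K(c),np.array(c['D'],float))[0,0]
    R=np.array(c['R']);o=-R.T@np.array(c['t']);d=R.T@np.array([p[0],p[1],1])
    return o+d*(z-o[2])/d[2]
def proj(c,X):
    return cv2.projectPoints(np.array(X,float).reshape(-1,3),cv2.Rodrigues(np.array(c['R'],float))[0],np.array(c['t'],float),K(c),np.array(c['D'],float))[0][:,0]
def save(c,n): cv2.imwrite('pics/'+n,cv2.cvtColor(c['frame'],cv2.COLOR_RGB2BGR))
E
python3 - <<'E'
from h import *
for n in('top','side'):
    c=camera(n);save(c,n+'0.png');R=np.array(c['R']);print(n,-R.T@np.array(c['t']),R[2],c['fx'])
s=sense();print(s)
E
```

```text
top [0.4619116  0.08241075 0.95129545] [ 0.16590336 -0.01523028 -0.9860244 ] 396.0434330324337
side [0.14621205 0.78219456 0.58504655] [ 0.43963972 -0.73969818 -0.50947377] 461.8798792752892
{'clock': 0.1, 'joints': array([58.44221718, 22.86737318,  2.58112277, 88.10632393, -1.07306727,
       69.15119939, -2.90359169]), 'joint_vel': array([-0.00043256, -0.07879096,  0.03686487, -0.21796168,  0.01574082,
        0.08444069,  0.15517377]), 'effort': array([ 3.69760543e-03, -4.76265800e+01,  1.37046386e+00, -2.54948598e+01,
        1.20522111e-02,  5.02172261e-03,  2.12179202e-05]), 'ee_pos': array([ 0.28354758, -0.58425963,  0.23037599]), 'tool_rot': array([-1.79899440e+02,  5.71025137e-03,  2.58919792e+01]), 'wrist_force': array([-0.27076424,  0.03517443, -0.43909524]), 'moment': array([ 0.02037596, -0.02449475,  0.03121136]), 'finger_force': 0.0, 'grip_width': 1.0023614253337665}
```

View pics/top0.png

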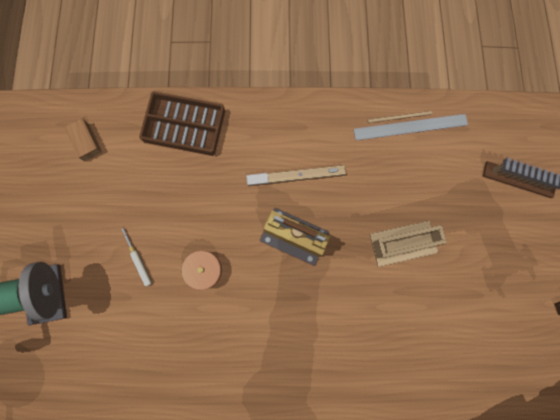

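View pics/side0.png

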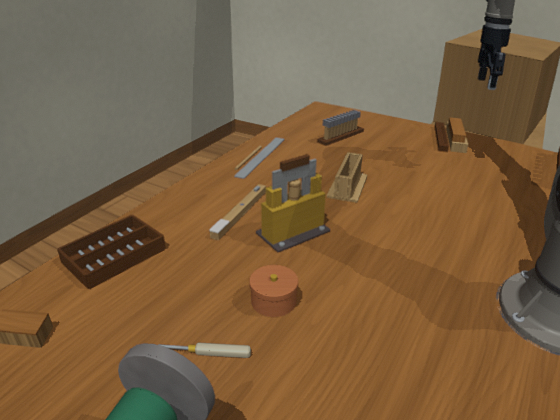

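The top view shows the jig at about (297,237), the trough at (409,243), the tin at (201,269), the key lever at (297,175) and the awl at (137,260). The side view shows the keeper grip at (296,163), the knob at (295,188) and the trough at (349,178). Next I'll enlarge the jig and trough regions.

Run:
```python
import cv2,numpy as np
a=cv2.imread('pics/top0.png')[195:275,250:450];b=cv2.imread('pics/side0.png')[145:250,250:380]
a=cv2.resize(a,(800,320),interpolation=cv2.INTER_CUBIC);cv2.imwrite('pics/ca.png',a)
b=cv2.resize(b,None,fx=5,fy=5,interpolation=cv2.INTER_CUBIC);cv2.imwrite('pics/cb.png',b)
```

```text
(no output)
```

View pics/ca.png

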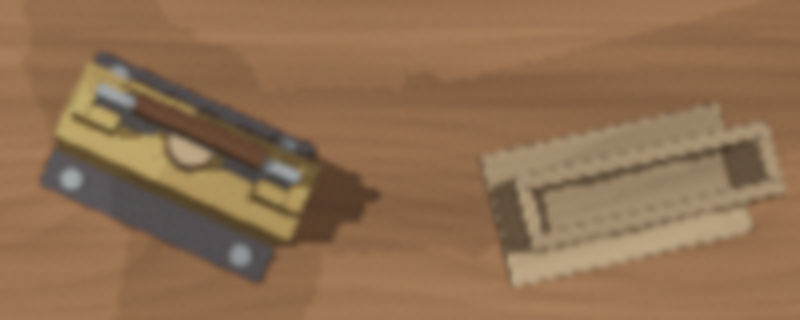

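View pics/cb.png

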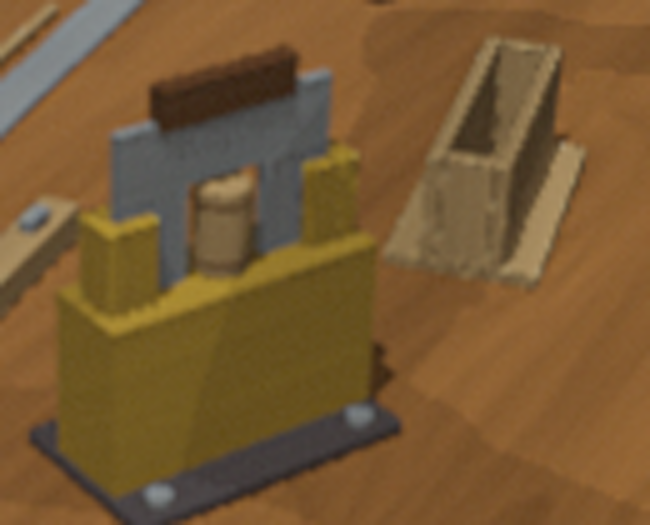

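Run:
```python
from h import *
T=camera('top');S=camera('side')
t=lambda u,v:(u/4+250-.375,v/4+195-.375)
s=lambda u,v:(u/5+250-.4,v/5+145-.4)
def quad(n,pts,z):
    P=np.array([ray(T,t(*p),z)[:2] for p in pts])
    r=np.diff(np.vstack([P,P[:1]]),axis=0);(c,wh,a)=cv2.minAreaRect((P*1000).astype(np.float32))
    print(n,'c',P.mean(0).round(4),'sides',np.linalg.norm(r,axis=1).round(3),'dir',np.degrees(np.arctan2(r[:,1],r[:,0])).round(1))
quad('foot',[(42,183),(97,52),(317,147),(264,280)],.008)
quad('tfoot',[(482,157),(513,285),(750,225),(718,104)],.008)
quad('trim',[(522,180),(768,124),(785,190),(537,248)],.066)
# grip bar by colour in the two views
for n,c,box in(('T',T,(265,215,325,245)),('S',S,(275,150,315,175))):
    x0,y0,x1,y1=box
    f=c['frame'].astype(int)[y0:y1,x0:x1];lab=cv2.cvtColor(c['frame'],cv2.COLOR_RGB2HSV)[y0:y1,x0:x1]
    m=((f[...,0]<125)&(f[...,0]-f[...,2]>25)&(f[...,0]-f[...,1]>18)).astype(np.uint8)
    k,l,st,ce=cv2.connectedComponentsWithStats(m);i=1+st[1:,4].argmax()
    pts=np.argwhere(l==i)[:,::-1]+[x0,y0]
    rr=cv2.minAreaRect(pts.astype(np.float32));print(n,st[i],rr)
    u=pts.mean(0)
    for z in(.174,.184):print(z,ray(c,u,z).round(4))
    bp=cv2.boxPoints(rr);print(bp.round(1).tolist())
# bar ends on top, side view top edge
for n,p,z in(('Sbar tl',(150,88),.184),('Sbar tr',(290,47),.184),('knob top',(228,185),.132),('postL',(118,222),.130),('postR',(333,153),.130)):
    print(n,ray(S,s(*p),z).round(4))
print('T bar ends',ray(T,t(137,102),.184).round(4),ray(T,t(270,158),.184).round(4),'knob lo edge',ray(T,t(190,170),.132))
```

```text
foot c [0.5588 0.0237] sides [0.086 0.144 0.086 0.144] dir [ -22.6 -113.7  157.2   66.3]
tfoot c [ 0.5415 -0.2402] sides [0.078 0.151 0.075 0.151] dir [-168.4  -76.7   11.6  102.2]
trim c [ 0.5405 -0.2423] sides [0.148 0.039 0.149 0.039] dir [ -77.7 -169.   102.4   10.2]
T [ 19   3  36  19 203] ((300.883544921875, 226.85617065429688), (38.06986999511719, 6.455325603485107), 24.443954467773438)
0.174 [0.5589 0.0215 0.174 ]
0.184 [0.5577 0.0223 0.184 ]
[[282.20001220703125, 221.89999389648438], [284.8999938964844, 216.0], [319.5, 231.8000030517578], [316.8999938964844, 237.6999969482422]]
S [  4   4  31  17 259] ((294.28302001953125, 161.99057006835938), (9.47787857055664, 32.142364501953125), 74.05460357666016)
0.174 [0.561  0.0208 0.174 ]
0.184 [0.551  0.0394 0.184 ]
[[277.5, 161.8000030517578], [308.3999938964844, 153.0], [311.0, 162.10000610351562], [280.1000061035156, 171.0]]
Sbar tl [0.5747 0.0565 0.184 ]
Sbar tr [ 0.5453 -0.0086  0.184 ]
knob top [0.554  0.0265 0.132 ]
postL [0.5784 0.0751 0.13  ]
postR [ 0.5315 -0.0268  0.13  ]
T bar ends [0.5717 0.0553 0.184 ] [ 0.544  -0.0094  0.184 ] knob lo edge [0.54340953 0.02617369 0.132     ]
```

Emit:
arm_command(
  steps=[
    {"dp": [0.5,1.2,0.5],"spin": 1},
    {"dp": [1.5,3.6,1],"spin": 3},
    {"dp": [3,7,1],"spin": 6},
    {"dp": [5,11,1],"spin": 9},
    {"dp": [7,15,1],"spin": 12},
    {"dp": [9,19.5,1],"spin": 15},
    {"dp": [11,24,1],"spin": 18},
    {"dp": [13,28.5,1],"spin": 21},
    {"dp": [15,33,1],"spin": 24},
    {"dp": [17,37.5,1],"spin": 27},
  ],
)

```text
schema error: expected keys dp, spin, claw
```

Emit:
arm_command(
  steps=[
    {"dp": [2,4.5,0],"spin": 3,"claw": 8.5},
    {"dp": [4,9,0],"spin": 6,"claw": 8},
    {"dp": [6,13.5,0],"spin": 9,"claw": 7},
    {"dp": [8,18,0],"spin": 11,"claw": 6},
    {"dp": [9.5,21,0],"spin": 13,"claw": 6},
    {"dp": [10.2,22.5,0],"spin": 13.9,"claw": 6},
    {"dp": [10.5,23.2,0],"spin": 13.9,"claw": 6},
    {"dp": [10.5,23.2,0],"spin": 13.9,"claw": 6},
    {"dp": [10.5,23.2,0],"spin": 13.9,"claw": 6},
  ],
)

```text
clock: 1.32
ee_pos: [0.388, -0.3542, 0.2312]
tool_rot: [180.0, 0.0, 39.6]
wrist_force: [0.2, -0.2, -0.5]
grip_width: 0.702
finger_force: 0.0
```

Run:
```python
from h import *
s=sense();print(s['clock'],s['ee_pos'],s['tool_rot'],s['wrist_force'],s['grip_width'],s['joints'])
c=camera('side');f=c['frame']
print(proj(c,s['ee_pos']))
T=camera('top');a=cv2.resize(f[60:240,220:380],None,fx=3.2,fy=3.2,interpolation=cv2.INTER_CUBIC)
b=cv2.resize(T['frame'][195:275,250:330],None,fx=3.5,fy=3.5,interpolation=cv2.INTER_CUBIC)
im=np.zeros((576,800,3),np.uint8);im[:,:512]=a;im[:280,512:792]=b
cv2.imwrite('pics/v1.png',im[...,::-1])
```

```text
1.325 [ 0.38797882 -0.35423709  0.2312391 ] [1.79988286e+02 3.84372029e-02 3.96438488e+01] [ 0.17709827 -0.15222436 -0.4689574 ] 0.7022789378691955 [ 43.35840415  10.19694575  -6.42621229 104.84438998   1.29671571
  65.0244774  -13.87082215]
[[428.13305617 102.49283723]]
```

View pics/v1.png

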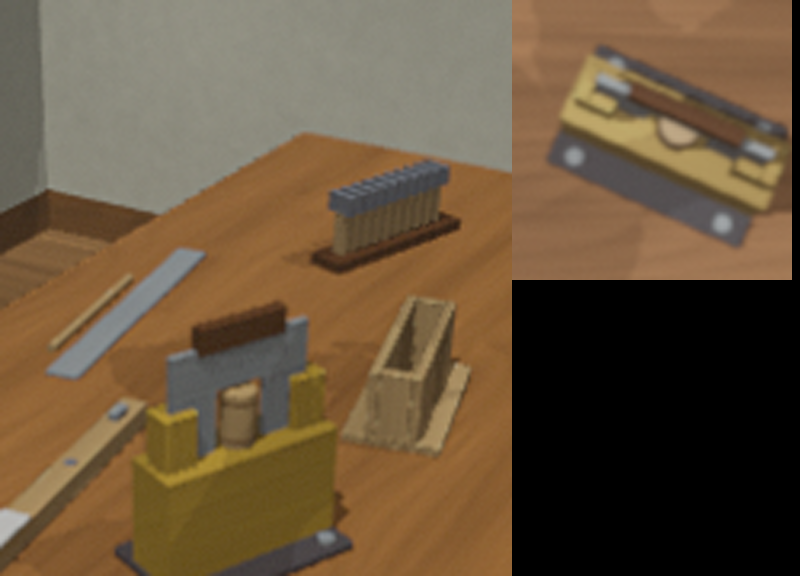

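The first call was refused because its rows had no claw value, so the tool is only partway. The picture shows the jig and trough undisturbed. I'll continue to above the keeper.

Emit:
arm_command(
  steps=[
    {"dp": [2,4.5,0],"spin": 3,"claw": 6},
    {"dp": [4,9,0],"spin": 6,"claw": 6},
    {"dp": [6.2,13.5,0],"spin": 9.5,"claw": 6},
    {"dp": [8.2,18,0],"spin": 13,"claw": 6},
    {"dp": [10.2,22.5,0],"spin": 16,"claw": 6},
    {"dp": [12.3,27,0],"spin": 19,"claw": 6},
    {"dp": [14.4,31.5,0],"spin": 23,"claw": 6},
    {"dp": [16,35,0],"spin": 25.5,"claw": 6},
    {"dp": [17,37.2,0],"spin": 27,"claw": 6},
    {"dp": [17.1,37.5,0],"spin": 27,"claw": 6},
  ],
)

```text
clock: 2.68
ee_pos: [0.5601, 0.023, 0.2312]
tool_rot: [-180.0, -0.0, 66.9]
wrist_force: [-0.9, -1.2, 1.1]
grip_width: 0.701
finger_force: 0.0
```

Run:
```python
from h import *
s=sense();print(s['clock'],s['ee_pos'],s['tool_rot'],s['grip_width'],s['joints'].round(1))
c=camera('side');f=c['frame']
print(proj(c,s['ee_pos']))
T=camera('top');print(proj(T,s['ee_pos']))
a=cv2.resize(f[60:240,220:380],None,fx=3.2,fy=3.2,interpolation=cv2.INTER_CUBIC)
b=cv2.resize(T['frame'][195:275,250:330],None,fx=3.5,fy=3.5,interpolation=cv2.INTER_CUBIC)
im=np.zeros((576,800,3),np.uint8);im[:,:512]=a;im[:280,512:792]=b
cv2.imwrite('pics/v2.png',im[...,::-1])
```

```text
2.675 [0.56011643 0.02304182 0.23115387] [-1.79978187e+02 -6.67272691e-03  6.68735891e+01] 0.7010300386867719 [ 14.8  15.1 -25.9  99.9   7.1  66.7 -36.2]
[[294.56689145 136.49601411]]
[[302.36742741 222.69739619]]
```

View pics/v2.png

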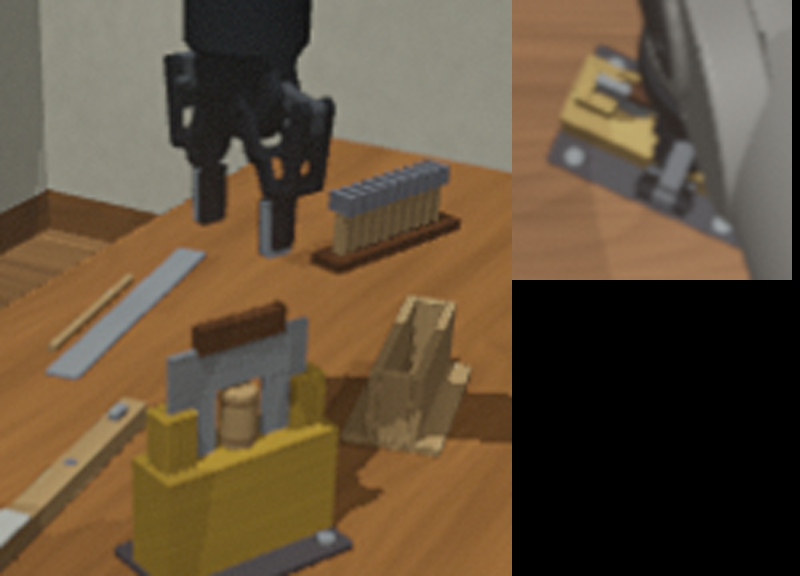

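The open fingers straddle the bar line: the finger midpoint is near (238,232) in the crop and the bar is at (240,328). Descend, then close.

Emit:
arm_command(
  steps=[
    {"dp": [-0.1,0,-1.5],"spin": 0,"claw": 5.5},
    {"dp": [-0.1,0,-3],"spin": 0,"claw": 5},
    {"dp": [-0.1,0,-4.5],"spin": 0,"claw": 4.5},
    {"dp": [-0.1,0,-6],"spin": 0,"claw": 4},
    {"dp": [-0.1,0,-7.2],"spin": 0,"claw": 3.5},
    {"dp": [-0.1,0,-7.4],"spin": 0,"claw": 3},
    {"dp": [-0.1,0,-7.4],"spin": 0,"claw": 2.5},
    {"dp": [-0.1,0,-7.4],"spin": 0,"claw": 2},
    {"dp": [-0.1,0,-7.4],"spin": 0,"claw": 2},
  ],
)

```text
clock: 3.9
ee_pos: [0.5592, 0.0223, 0.1579]
tool_rot: [179.9, -0.0, 66.8]
wrist_force: [0.4, 0.1, 0.1]
grip_width: 0.233
finger_force: 0.0
```

Emit:
arm_command(
  steps=[
    {"dp": [0,0,0],"spin": 0,"claw": 1.6},
    {"dp": [0,0,0],"spin": 0,"claw": 1.3},
    {"dp": [0,0,0],"spin": 0,"claw": 1.1},
    {"dp": [0,0,0],"spin": 0,"claw": 0.9},
    {"dp": [0,0,0],"spin": 0,"claw": 0.6},
    {"dp": [0,0,0],"spin": 0,"claw": 0},
    {"dp": [0,0,0],"spin": 0,"claw": 0},
  ],
)

```text
clock: 4.78
ee_pos: [0.5587, 0.0223, 0.1575]
tool_rot: [-180.0, 0.0, 66.8]
wrist_force: [-1.5, 0.5, 4.2]
grip_width: 0.104
finger_force: 60.0
```

Run:
```python
from h import *
s=sense();print({k:np.round(s[k],3) for k in('clock','ee_pos','tool_rot','wrist_force','moment','finger_force','grip_width')})
```

```text
{'clock': np.float64(4.775), 'ee_pos': array([0.559, 0.022, 0.158]), 'tool_rot': array([-1.79992e+02,  5.00000e-03,  6.67870e+01]), 'wrist_force': array([-1.461,  0.524,  4.229]), 'moment': array([ 0.056,  0.397, -0.124]), 'finger_force': np.float64(60.048), 'grip_width': np.float64(0.104)}
```

Emit:
arm_command(
  steps=[
    {"dp": [0,0,0.2],"spin": 0,"claw": 0},
    {"dp": [0,0,0.5],"spin": 0,"claw": 0},
    {"dp": [0,0,0.9],"spin": 0,"claw": 0},
    {"dp": [0,0,1.3],"spin": 0,"claw": 0},
    {"dp": [0,0,1.7],"spin": 0,"claw": 0},
    {"dp": [0,0,2.0],"spin": 0,"claw": 0},
    {"dp": [0,0,2.0],"spin": 0,"claw": 0},
  ],
)

```text
clock: 5.65
ee_pos: [0.5588, 0.0224, 0.1777]
tool_rot: [180.0, -0.0, 66.8]
wrist_force: [-1.2, 0.7, -1.3]
grip_width: 0.105
finger_force: 59.2
```

Run:
```python
from h import *
s=sense();print({k:np.round(s[k],3) for k in('clock','ee_pos','tool_rot','wrist_force','moment','finger_force','grip_width')})
```

```text
{'clock': np.float64(5.65), 'ee_pos': array([0.559, 0.022, 0.178]), 'tool_rot': array([ 1.79988e+02, -9.00000e-03,  6.67870e+01]), 'wrist_force': array([-1.222,  0.682, -1.262]), 'moment': array([ 0.133,  0.409, -0.056]), 'finger_force': np.float64(59.18), 'grip_width': np.float64(0.105)}
```

Emit:
arm_command(
  steps=[
    {"dp": [0,0,0.5],"spin": 0,"claw": 0},
    {"dp": [0,0,1],"spin": 0,"claw": 0},
    {"dp": [0,0,1.5],"spin": 0,"claw": 0},
    {"dp": [0,0,2],"spin": 0,"claw": 0},
    {"dp": [0,0,2.6],"spin": 0,"claw": 0},
    {"dp": [0,0,3.4],"spin": 0,"claw": 0},
    {"dp": [0,0,4.2],"spin": 0,"claw": 0},
    {"dp": [0,0,4.8],"spin": 0,"claw": 0},
    {"dp": [0,0,5],"spin": 0,"claw": 0},
    {"dp": [0,0,5],"spin": 0,"claw": 0},
  ],
)

```text
clock: 6.9
ee_pos: [0.5588, 0.0222, 0.2274]
tool_rot: [180.0, 0.0, 66.8]
wrist_force: [0.1, -0.3, -2.0]
grip_width: 0.103
finger_force: 59.2
```

Run:
```python
from h import *
s=sense();print({k:np.round(s[k],3) for k in('clock','ee_pos','tool_rot','wrist_force','moment','finger_force','grip_width')})
f=camera('side')['frame']
cv2.imwrite('pics/v3.png',cv2.resize(f[80:240,220:380],None,fx=3.5,fy=3.5,interpolation=cv2.INTER_CUBIC)[...,::-1])
```

```text
{'clock': np.float64(6.9), 'ee_pos': array([0.559, 0.022, 0.227]), 'tool_rot': array([1.79992e+02, 1.00000e-03, 6.67860e+01]), 'wrist_force': array([ 0.054, -0.264, -1.975]), 'moment': array([ 0.004, -0.017, -0.005]), 'finger_force': np.float64(59.166), 'grip_width': np.float64(0.103)}
```

View pics/v3.png

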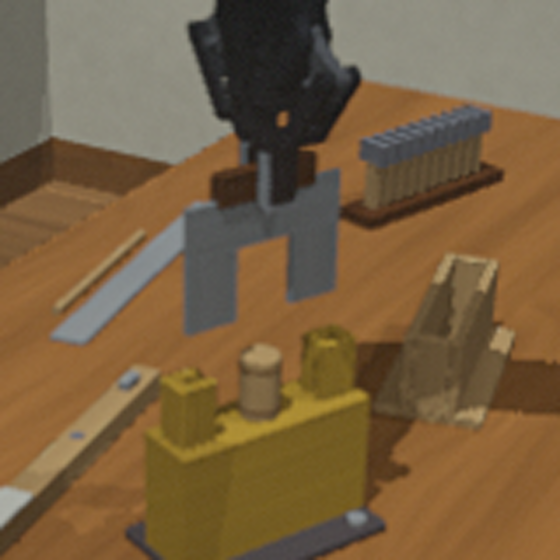

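The keeper hangs clear of the posts, with its legs at rows 290–330. The knob is still seated at (261,380) and the trough is free at (450,340). Carry it over.

Emit:
arm_command(
  steps=[
    {"dp": [0,-1,0.5],"spin": 0,"claw": 0},
    {"dp": [-0.2,-3,0.5],"spin": 3,"claw": 0},
    {"dp": [-0.4,-6.5,0.5],"spin": 8,"claw": 0},
    {"dp": [-0.7,-10,0.5],"spin": 13,"claw": 0},
    {"dp": [-1,-14,0.5],"spin": 18,"claw": 0},
    {"dp": [-1.3,-18,0.5],"spin": 24,"claw": 0},
    {"dp": [-1.6,-22,0.5],"spin": 30,"claw": 0},
    {"dp": [-1.8,-25,0.5],"spin": 34,"claw": 0},
    {"dp": [-1.8,-26.4,0.5],"spin": 35.4,"claw": 0},
    {"dp": [-1.8,-26.4,0.5],"spin": 35.4,"claw": 0},
  ],
)

```text
clock: 8.2
ee_pos: [0.54, -0.2442, 0.2322]
tool_rot: [-180.0, 0.0, 102.0]
wrist_force: [-0.3, -0.4, -3.0]
grip_width: 0.103
finger_force: 59.1
```

Emit:
arm_command(
  steps=[
    {"dp": [0,0,-1.5],"spin": 0,"claw": 0},
    {"dp": [0,0,-3.5],"spin": 0,"claw": 0},
    {"dp": [0,0,-5.5],"spin": 0,"claw": 0},
    {"dp": [0,0,-7],"spin": 0,"claw": 0},
    {"dp": [0,0,-8],"spin": 0,"claw": 0},
    {"dp": [0,0,-8],"spin": 0,"claw": 0},
  ],
)

```text
clock: 8.95
ee_pos: [0.5404, -0.2413, 0.1515]
tool_rot: [-179.9, -0.1, 102.2]
wrist_force: [1.0, -0.1, -1.7]
grip_width: 0.102
finger_force: 59.0
```

Run:
```python
from h import *
s=sense();print({k:np.round(s[k],3) for k in('clock','ee_pos','tool_rot','wrist_force','moment','finger_force','grip_width','joints')})
f=camera('side')['frame'];g=camera('top')['frame']
a=cv2.resize(f[90:240,290:400],None,fx=3.8,fy=3.8,interpolation=cv2.INTER_CUBIC)
b=cv2.resize(g[200:290,360:460],None,fx=3.7,fy=3.7,interpolation=cv2.INTER_CUBIC)
im=np.zeros((570,800,3),np.uint8);im[:a.shape[0],:a.shape[1]]=a;im[:b.shape[0],420:420+b.shape[1]]=b
cv2.imwrite('pics/v4.png',im[...,::-1])
```

```text
{'clock': np.float64(8.95), 'ee_pos': array([ 0.54 , -0.241,  0.152]), 'tool_rot': array([-1.79938e+02, -5.50000e-02,  1.02216e+02]), 'wrist_force': array([ 0.989, -0.149, -1.66 ]), 'moment': array([-0.002,  0.051,  0.011]), 'finger_force': np.float64(59.034), 'grip_width': np.float64(0.102), 'joints': array([ 37.4  ,  22.226, -22.201, 100.789,   9.585,  58.927,  23.927])}
```

View pics/v4.png

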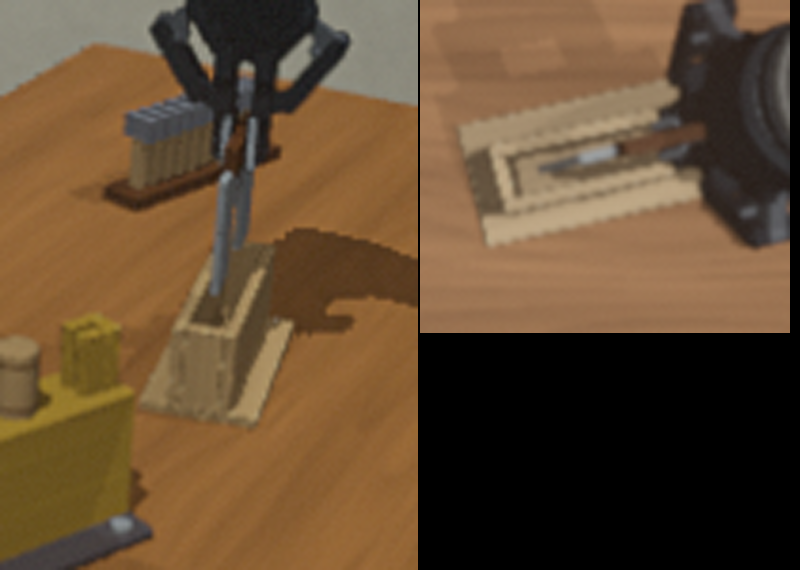

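The keeper hangs in line over the trough mouth: its leg tip is at (217,290) in the side crop, and it lies between the walls in the top crop. Lower it.

Emit:
arm_command(
  steps=[
    {"dp": [0,0,-0.8],"spin": 0,"claw": 0},
    {"dp": [0,0,-1.6],"spin": 0,"claw": 0},
    {"dp": [0,0,-2.4],"spin": 0,"claw": 0},
    {"dp": [0,0,-3.2],"spin": 0,"claw": 0},
    {"dp": [0,0,-4],"spin": 0,"claw": 0},
    {"dp": [0,0,-4.8],"spin": 0,"claw": 0},
    {"dp": [0,0,-5.6],"spin": 0,"claw": 0},
    {"dp": [0,0,-6.3],"spin": 0,"claw": 0},
    {"dp": [0,0,-6.8],"spin": 0,"claw": 0},
    {"dp": [0,0,-6.8],"spin": 0,"claw": 0},
  ],
)

```text
clock: 10.3
ee_pos: [0.5405, -0.2417, 0.0839]
tool_rot: [-180.0, -0.0, 102.2]
wrist_force: [-0.3, -0.1, -2.4]
grip_width: 0.103
finger_force: 59.2
```

Emit:
arm_command(
  steps=[
    {"dp": [0,0,-0.2],"spin": 0,"claw": 0},
    {"dp": [0,0,-0.4],"spin": 0,"claw": 0},
    {"dp": [0,0,-0.6],"spin": 0,"claw": 0},
    {"dp": [0,0,-0.7],"spin": 0,"claw": 0},
    {"dp": [0,0,-0.7],"spin": 0,"claw": 0},
  ],
)

```text
clock: 10.92
ee_pos: [0.5408, -0.2418, 0.0773]
tool_rot: [-180.0, -0.0, 102.2]
wrist_force: [-0.7, 0.1, -2.8]
grip_width: 0.111
finger_force: 59.2
```

Emit:
arm_command(
  steps=[
    {"dp": [0,0,-0.1],"spin": 0,"claw": 0},
    {"dp": [0,0,-0.15],"spin": 0,"claw": 0},
    {"dp": [0,0,-0.15],"spin": 0,"claw": 0},
  ],
)

```text
clock: 11.3
ee_pos: [0.5408, -0.2418, 0.0758]
tool_rot: [180.0, -0.0, 102.2]
wrist_force: [0.1, 0.6, -3.3]
grip_width: 0.106
finger_force: 59.2
```

Emit:
arm_command(
  steps=[
    {"dp": [0,0,-0.05],"spin": 0,"claw": 0},
    {"dp": [0,0,-0.05],"spin": 0,"claw": 1.2},
    {"dp": [0,0,-0.05],"spin": 0,"claw": 1.6},
    {"dp": [0,0,-0.05],"spin": 0,"claw": 2},
    {"dp": [0,0,-0.05],"spin": 0,"claw": 2.5},
    {"dp": [0,0,-0.05],"spin": 0,"claw": 3.2},
    {"dp": [0,0,-0.05],"spin": 0,"claw": 4},
    {"dp": [0,0,-0.05],"spin": 0,"claw": 5},
    {"dp": [0,0,-0.05],"spin": 0,"claw": 6},
    {"dp": [0,0,-0.05],"spin": 0,"claw": 6},
  ],
)

```text
clock: 12.55
ee_pos: [0.5408, -0.2418, 0.0753]
tool_rot: [180.0, 0.0, 102.2]
wrist_force: [-0.3, 0.1, -0.4]
grip_width: 0.707
finger_force: 0.0
```

Emit:
arm_command(
  steps=[
    {"dp": [0,0,1],"spin": 0,"claw": 6},
    {"dp": [0,0,2.5],"spin": 0,"claw": 6},
    {"dp": [0,0,4.5],"spin": 0,"claw": 6},
    {"dp": [0,0,7],"spin": 0,"claw": 6},
    {"dp": [0,0,9.5],"spin": 0,"claw": 6},
    {"dp": [0,0,11.5],"spin": 0,"claw": 6},
    {"dp": [0,0,12.5],"spin": 0,"claw": 6},
    {"dp": [0,0,12.5],"spin": 0,"claw": 6},
  ],
)

```text
clock: 13.55
ee_pos: [0.5413, -0.242, 0.2015]
tool_rot: [179.9, 0.1, 102.2]
wrist_force: [0.1, -0.1, 0.1]
grip_width: 0.702
finger_force: 0.0
```

Run:
```python
from h import *
s=sense();print({k:np.round(s[k],3) for k in('clock','ee_pos','tool_rot','wrist_force','grip_width')})
S=camera('side');f=S['frame']
a=cv2.resize(f[130:250,250:400],None,fx=5,fy=4.8,interpolation=cv2.INTER_CUBIC)
cv2.imwrite('pics/v5.png',a[...,::-1])
```

```text
{'clock': np.float64(13.55), 'ee_pos': array([ 0.541, -0.242,  0.201]), 'tool_rot': array([1.79903e+02, 7.40000e-02, 1.02189e+02]), 'wrist_force': array([ 0.059, -0.118,  0.108]), 'grip_width': np.float64(0.702)}
```

View pics/v5.png

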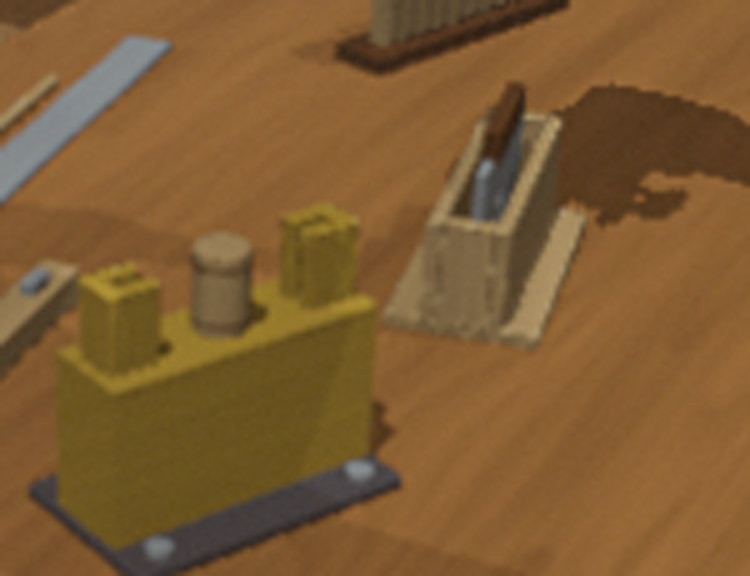

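The keeper stands in the trough, with its grip bar at (505,120) in the crop. The pin is seated, with the knob at (222,285) in the crop. Measure the knob in both views.

Run:
```python
from h import *
S=camera('side');T=camera('top')
s=lambda u,v:(u/5+250-.4,v/4.8+130-.4)
print('top',ray(S,s(222.5,249),.132).round(4),'mid axis',ray(S,s(222,290),.111).round(4))
f=T['frame'];h=cv2.cvtColor(f,cv2.COLOR_RGB2HSV)[215:250,275:320].astype(int)
print('jig centre pixel',proj(T,[.5588,.0223,.132]))
m=((h[...,1]<140)&(h[...,2]>130)&(h[...,0]<25)).astype(np.uint8)
k,l,st,ce=cv2.connectedComponentsWithStats(m)
for i in range(1,k):
    if st[i,4]>20:print(st[i],ce[i]+[275,215],ray(T,ce[i]+[275,215],.132).round(4))
```

```text
top [0.5563 0.0272 0.132 ] mid axis [0.5565 0.0262 0.111 ]
jig centre pixel [[298.90052289 229.75875595]]
[  0   0  45  35 780] [297.77692308 233.06282051] [0.5519 0.0247 0.132 ]
[ 21   0  24  12 158] [310.94303797 218.61392405] [ 0.5823 -0.0032  0.132 ]
```

Emit:
arm_command(
  steps=[
    {"dp": [0.1,1,0],"spin": -1,"claw": 6},
    {"dp": [0.3,4,0],"spin": -5,"claw": 6},
    {"dp": [0.5,8,0],"spin": -10,"claw": 6},
    {"dp": [0.8,12,0],"spin": -16,"claw": 6},
    {"dp": [1.1,16,0],"spin": -22,"claw": 6},
    {"dp": [1.4,20,0],"spin": -28,"claw": 6},
    {"dp": [1.7,24,0],"spin": -33,"claw": 6},
    {"dp": [1.8,26,0],"spin": -35.4,"claw": 6},
    {"dp": [1.8,26.6,0],"spin": -35.4,"claw": 6},
    {"dp": [1.8,26.6,0],"spin": -35.4,"claw": 6},
  ],
)

```text
clock: 14.95
ee_pos: [0.5585, 0.0241, 0.2]
tool_rot: [-180.0, 0.0, 66.8]
wrist_force: [-0.2, -0.6, -0.6]
grip_width: 0.701
finger_force: 0.0
```

Emit:
arm_command(
  steps=[
    {"dp": [0,0,-1],"spin": 0,"claw": 6},
    {"dp": [0,0,-2],"spin": 0,"claw": 6},
    {"dp": [0,0,-3],"spin": 0,"claw": 6},
    {"dp": [0,0,-4],"spin": 0,"claw": 6},
    {"dp": [0,0,-5],"spin": 0,"claw": 6},
    {"dp": [0,0,-5],"spin": 0,"claw": 6},
    {"dp": [0,0,-5],"spin": 0,"claw": 6},
  ],
)

```text
clock: 15.82
ee_pos: [0.5591, 0.0243, 0.1506]
tool_rot: [180.0, -0.0, 66.8]
wrist_force: [0.4, 0.3, 0.1]
grip_width: 0.707
finger_force: 0.0
```

Run:
```python
from h import *
s=sense();print({k:np.round(s[k],4) for k in('clock','ee_pos','tool_rot','wrist_force','grip_width')})
f=camera('side')['frame']
a=cv2.resize(f[130:250,230:380],None,fx=5,fy=4.8,interpolation=cv2.INTER_CUBIC)
cv2.imwrite('pics/v6.png',a[...,::-1])
```

```text
{'clock': np.float64(15.825), 'ee_pos': array([0.5591, 0.0243, 0.1506]), 'tool_rot': array([ 1.799686e+02, -1.560000e-02,  6.679750e+01]), 'wrist_force': array([0.4367, 0.2958, 0.1171]), 'grip_width': np.float64(0.707)}
```

View pics/v6.png

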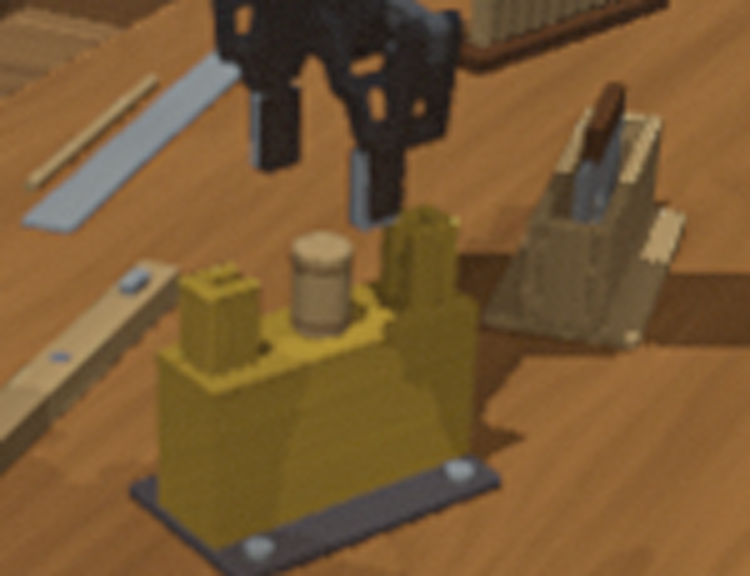

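The fingers straddle the knob: the finger midpoint is near column 327 and the knob is at column 321. The keeper is still standing in the trough. Descend and close.

Emit:
arm_command(
  steps=[
    {"dp": [0,0.1,-1],"spin": 0,"claw": 6},
    {"dp": [0,0.1,-2],"spin": 0,"claw": 6},
    {"dp": [0,0.1,-3],"spin": 0,"claw": 6},
    {"dp": [0,0.1,-4],"spin": 0,"claw": 5.5},
    {"dp": [0,0.1,-4.8],"spin": 0,"claw": 5},
    {"dp": [0,0.1,-5.2],"spin": 0,"claw": 4.5},
    {"dp": [0,0.1,-5.2],"spin": 0,"claw": 4},
    {"dp": [0,0.1,-5.2],"spin": 0,"claw": 3.6},
    {"dp": [0,0.1,-5.2],"spin": 0,"claw": 3.6},
  ],
)

```text
clock: 17.0
ee_pos: [0.5591, 0.0252, 0.0987]
tool_rot: [180.0, -0.0, 66.8]
wrist_force: [0.2, -0.1, -0.4]
grip_width: 0.421
finger_force: 0.0
```

Emit:
arm_command(
  steps=[
    {"dp": [0,0,0],"spin": 0,"claw": 3.3},
    {"dp": [0,0,0],"spin": 0,"claw": 3},
    {"dp": [0,0,0],"spin": 0,"claw": 2.8},
    {"dp": [0,0,0],"spin": 0,"claw": 2.6},
    {"dp": [0,0,0],"spin": 0,"claw": 2.4},
    {"dp": [0,0,0],"spin": 0,"claw": 2},
    {"dp": [0,0,0],"spin": 0,"claw": 1},
    {"dp": [0,0,0],"spin": 0,"claw": 1},
  ],
)

```text
clock: 18.0
ee_pos: [0.5592, 0.0251, 0.0987]
tool_rot: [179.9, -0.0, 66.8]
wrist_force: [1.3, -1.1, 2.3]
grip_width: 0.29
finger_force: 58.7
```

Run:
```python
from h import *
s=sense();print({k:np.round(s[k],4) for k in('clock','ee_pos','tool_rot','wrist_force','moment','finger_force','grip_width')})
```

```text
{'clock': np.float64(18.0), 'ee_pos': array([0.5592, 0.0251, 0.0987]), 'tool_rot': array([ 1.799473e+02, -1.040000e-02,  6.678230e+01]), 'wrist_force': array([ 1.294 , -1.0781,  2.3054]), 'moment': array([-0.1813, -0.101 , -0.0284]), 'finger_force': np.float64(58.6886), 'grip_width': np.float64(0.2896)}
```

Emit:
arm_command(
  steps=[
    {"dp": [0,0,0.1],"spin": 0,"claw": 1},
    {"dp": [0,0,0.3],"spin": 0,"claw": 1},
    {"dp": [0,0,0.5],"spin": 0,"claw": 1},
    {"dp": [0,0,0.7],"spin": 0,"claw": 1},
    {"dp": [0,0,0.9],"spin": 0,"claw": 1},
    {"dp": [0,0,1.1],"spin": 0,"claw": 1},
    {"dp": [0,0,1.3],"spin": 0,"claw": 1},
    {"dp": [0,0,1.4],"spin": 0,"claw": 1},
    {"dp": [0,0,1.5],"spin": 0,"claw": 1},
    {"dp": [0,0,1.5],"spin": 0,"claw": 1},
  ],
)

```text
clock: 19.25
ee_pos: [0.5588, 0.0252, 0.1135]
tool_rot: [180.0, 0.0, 66.8]
wrist_force: [2.5, -0.6, -2.8]
grip_width: 0.287
finger_force: 59.1
```

Run:
```python
from h import *
s=sense();print({k:np.round(s[k],4) for k in('clock','ee_pos','tool_rot','wrist_force','moment','finger_force','grip_width')})
```

```text
{'clock': np.float64(19.25), 'ee_pos': array([0.5588, 0.0252, 0.1135]), 'tool_rot': array([1.799905e+02, 6.000000e-03, 6.679010e+01]), 'wrist_force': array([ 2.5106, -0.645 , -2.8387]), 'moment': array([-0.2113, -0.5674,  0.0048]), 'finger_force': np.float64(59.0657), 'grip_width': np.float64(0.2866)}
```

Emit:
arm_command(
  steps=[
    {"dp": [0.02,0,0.2],"spin": 0,"claw": 1},
    {"dp": [0.03,0,0.5],"spin": 0,"claw": 1},
    {"dp": [0.03,0,0.8],"spin": 0,"claw": 1},
    {"dp": [0.03,0,1.1],"spin": 0,"claw": 1},
    {"dp": [0.03,0,1.4],"spin": 0,"claw": 1},
    {"dp": [0.03,0,1.7],"spin": 0,"claw": 1},
    {"dp": [0.03,0,2.0],"spin": 0,"claw": 1},
    {"dp": [0.03,0,2.3],"spin": 0,"claw": 1},
    {"dp": [0.03,0,2.5],"spin": 0,"claw": 1},
    {"dp": [0.03,0,2.5],"spin": 0,"claw": 1},
  ],
)

```text
clock: 20.5
ee_pos: [0.5589, 0.0254, 0.1385]
tool_rot: [-180.0, -0.0, 66.8]
wrist_force: [0.2, -0.5, -2.0]
grip_width: 0.288
finger_force: 59.2
```

Run:
```python
from h import *
s=sense();print({k:np.round(s[k],4) for k in('clock','ee_pos','tool_rot','wrist_force','moment','finger_force','grip_width')})
S=camera('side');save(S,'end.png')
# brightness down the shank axis: expect dark ring at 36-39 mm below knob, just above deck z=.090
x,y=.5588,.0245
for z in np.arange(.140,.080,-.003):
    u,v=proj(S,[x,y,z])[0];print(round(z,3),[round(u),round(v)],S['frame'][int(round(v)),int(round(u))-2:int(round(u))+2].mean(0).round())
```

```text
{'clock': np.float64(20.5), 'ee_pos': array([0.5589, 0.0254, 0.1385]), 'tool_rot': array([-1.799885e+02, -2.000000e-04,  6.679090e+01]), 'wrist_force': array([ 0.203 , -0.4723, -2.0394]), 'moment': array([-0.1   , -0.1038, -0.036 ]), 'finger_force': np.float64(59.2352), 'grip_width': np.float64(0.2879)}
0.14 [294, 177] [104.  94.  78.]
0.137 [294, 179] [105.  94.  79.]
0.134 [294, 180] [101.  89.  73.]
0.131 [294, 181] [92. 76. 58.]
0.128 [294, 182] [100.  79.  52.]
0.125 [294, 184] [84. 77. 68.]
0.122 [294, 185] [75. 76. 74.]
0.119 [294, 186] [76. 77. 76.]
0.116 [293, 187] [86. 87. 85.]
0.113 [293, 189] [95. 97. 98.]
0.11 [293, 190] [95. 98. 98.]
0.107 [293, 191] [95. 98. 97.]
0.104 [293, 192] [95. 98. 98.]
0.101 [293, 194] [96. 98. 98.]
0.098 [293, 195] [96. 98. 98.]
0.095 [293, 196] [97. 99. 99.]
0.092 [293, 197] [93. 95. 96.]
0.089 [293, 198] [76. 75. 77.]
0.086 [293, 200] [151. 126.  66.]
0.083 [293, 201] [175. 143.  54.]
0.08 [293, 202] [174. 144.  53.]
```

The grey shank is bare from about z 0.125 down to the deck, and the dark ring shows right at the bore mouth. The draw measures 39.8 mm, so I'm handing it in.

```bash
python3 -c "
from plant import *
print(sign_off())"
```

```text
the job is handed in; nothing more can be done
None
```

The keeper plate stands released in the trough, and the guide pin is held by its knob, drawn up about 40 mm (39.8 mm measured) and still in its bore; the job was handed in at about 20.5 s, with the tin, key lever and awl never approached.

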